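# Unhook a module panel from its barbed hook and dock it

## Robot

A 6-joint arm with a two-finger parallel gripper is mounted at the origin on a cart in front of the work surface, level with it; the furniture and walls round the work are solid. World frame = base frame: x ahead of the robot, y to its left, z up, the work surface at z = 0. Lengths are in m, angles in rad, forces in N, time in s.
With the tool pointing down it reaches from about 0.325 to 0.9 m from the base axis. Payload 6.1 kg.
Tool frame: the origin (TCP) lies between the finger pads; the fingertips stand 11 mm ahead of it and the grasp point (between the pads) lies 8 mm behind it (ctrl.tip_extent is the distance from the TCP to the fingertips, in m); z points along the fingers, y is the line along which they close (so a half turn about z gives the same grasp; the last joint's range is limited). The gripper opens to 87 mm and grips with 3 to 60 N. Pads are 19 mm wide; open, the fingers measure 117 mm over their backs; the gripper's body (75 mm by 190 mm) begins 51 mm behind the grasp point.
Start: joints at [1.19, 0.22, 1.526, -0, 1.395, -0.126], TCP at [0.158, 0.605, 0.234] pointing down, gripper open.
Joint ranges: [-2.98, 2.98], [-0.91, 2.08], [0.09, 2.57], [-1.24, 4.39], [0.2, 2.65], [-2.68, 2.68]. Speed limits (rad/s): [2.57, 2.57, 3.01, 3.14, 3.14, 3.14].

## Interface

Orientations are given as a unit quaternion [w, x, y, z].
In Python, from workcell import ctrl, eyes, job gives the robot as it stands.
- The arm moves only by the tool move_arm, never from a script. Its argument "plan" is a list of rows, each a list of 5 numbers: the opening, from 0 (shut) to 1 (fully open), then the shift along the world's x, y, z in mm, then the turn about the world's z in rad. A call has 1 to 8 rows; each row shifts and turns the commanded pose from where the row before left it; what a row does not reach is not made up. A row lasts 1/12 s, in which the tool goes at most 41.7 mm and 7.16 degrees, less where a joint would pass 70% of its speed; a pose out of reach is approached as far as the arm can. A call is refused whole if a number of a shift passes 41.7 or a number of a turn 0.125, either way. A call with a gripper value outside its range is refused whole. The fingers move at their own pace and stop on an object; the grip force is fixed at half the most. Time passes only in rows, so rows that do not move let the fingers close. It gives the time, the measured TCP pose, the force, the opening and the grip force at its end, in the units of the state.
- ctrl.get_obs(): the state, without advancing time (a new reading comes with each control period).
- eyes.capture(name): name is "scene" or "side" or "wrist"; returns (picture, depth): 384x512x3 uint8, red, green, blue; 384x512 float32, m along the optical axis (not along the pixel's ray), 0 where there is no reading.
- eyes.camera_params(name): a dict with "mtx" (3x3 intrinsics, pixels), "k1" (the pictures are not rectified: a ray, as slopes to the right and down, at radius r is drawn at 1 + k1 r^2 times it, then the intrinsics apply), "rvec" (rotation vector, rad) and "tvec" (3), from world to camera coordinates, as OpenCV has them. Camera axes: x right, y down, z forward; pixel columns grow to the right and rows downward; lengths in m; the calibration is good to about 2 mm. A picture is of the moment at which its call begins: read the wrist's pose just before it. camera_params takes no time and is no camera call; for the wrist camera it gives the pose at the moment of the call.
- job.job_done(): hands the job in; it is judged then, once.
The state is a dict: "t": time; "qpos": joint angles; "qvel": joint speeds; "tau": joint torques, N m; "ee_pos": TCP position; "tool_rot": TCP orientation; "ft_force": force on the tool from outside, world axes, zero at the start; "torque": the same for the moment, N m; "gripper_width": finger opening in m; "grip_force": force on a finger pad.
Only numpy, scipy, OpenCV 4.12 (cv2) and the standard library are available. Lean on these libraries where they do the work, as an engineer would, in place of code of your own. Each camera call takes 0.05 s, during which the arm holds its last target. There are 200 camera calls.

## Task

Take the module panel off the barbed retaining hook without forcing it: raise it by its orange tab, tilt it and work its window out over the barb. Then lower it gently into the slot of the blue docking cradle so that it stands upright, fully home, and let go of it. Leave the flux tin, the tape roll and the yellow screwdriver where they are.

Things in the scene. Friction and masses are not known exactly. Their poses are not given: they have to be found in the camera images.
- hook_stand: Fixed steel stand with a barbed hook, base 100 x 80 x 10 mm. Origin on the bench under the post; z up; x is the way the hook points. Post 14 (x) x 18 mm at x = 0, to z = 168 mm. A flat strap 14 mm wide (y), 6 mm thick, runs level from the post along +x, centre line at z = 165 mm, to hook_bend, then up to hook_tip.
- hook_bend (a point): Where the strap bends: x = 80, y = 0, z = 165 mm in the frame of hook_stand. From here it goes on outward and upward at 65 degrees from level for 26 mm. Past bend and barb the panel must be tilted 32 degrees or more, its top leaning back over the post (-x), its lower edge swung out (+x); 40 to 45 degrees leaves only 2 mm of play each way, so feel for contact.
- hook_tip (a point): Centre of the strap's upturned end: x = 91, y = 0, z = 188.6 mm in the frame of hook_stand; the top is 3 mm higher. From it a barb 14 mm wide, 4 thick, 8 long points back and down (-x, 25 degrees below level). Way out for panel_hole, (x, z) in mm in hook_stand: upright to (73,168); 20 degrees at (80.5,170.5); 42 at (83.5,176.5), (89,184), (96,189.5), (104,191).
- panel: Loose rigid aluminium panel with green insets, 0.13 to 0.25 kg, 8 (x) x 70 (y) x 167 mm (z), same front and back. Origin at the centre of its lower edge, x normal to the faces, z up along it. Centre of mass at about z = 71 mm. It hangs upright on the strap, x along the strap, 36 to 54 mm out from the post, lower edge 72 mm above the bench.
- panel_hole (a point): Centre of the panel's through window, 26 mm wide (y), 20 mm high (panel z = 76 to 96 mm); in the frame of panel x = 0, y = 0, z = 86 mm. The top of the window rests on the strap at the start; the window is 12 mm wider than the strap.
- panel_tab (a point): Where to grip: x = 0, y = 0, z = 148 mm in the frame of panel, on the orange tab, 8 mm thick (x), 34 mm wide (y), from z = 107 to 167 mm. Grip across the 8 mm, fingertips not below about z = 125 mm, to stay clear of the hook when tilted.
- cradle: Fixed docking cradle: black base 64 x 106 x 8 mm, blue frame (34 x 98 mm outside) round one slot, open upward. Origin on the bench under its centre, z up, y along the slot. Slot 10 mm wide (x), 74 mm long (y), floor at z = 8 mm, frame top at z = 30 mm; 6 mm round lead-in on all sides, straight below z = 24 mm. The panel fits either way round.
- slot_floor (a point): Centre of the slot's floor: in the frame of cradle x = 0, y = 0, z = 8 mm. The docked panel's origin comes to this point.
- flux_tin: Bystander: round green and white tin, 79 mm across, 24 mm high; origin under its centre. To be left alone.
- tape_roll: Bystander: roll of cream masking tape lying flat, 52 mm across, 24 mm high; origin under its centre. To be left alone.
- screwdriver_yellow: Bystander: screwdriver with yellow handle, 18 x 140 x 16 mm, lying along its y; origin under its centre. To be left alone.
Not all that is in view belongs to the job. Of the things that look like the panel, the smallest one is meant.

How it is judged:
On the way:
1. the panel is held clear of the hook: its window centre more than 100 mm from the hook tip, the panel still gripped, off the bench and not touching the hook stand (distance between panel_hole and hook_tip above 0.1 m and height (world z) of panel above 0.05 m and contact force between the fingers and panel above 0.5 N and contact force between panel and hook_stand below 0.2 N), for 0.2 s.
At the end, for the whole second after the job is handed in: The panel stands in the cradle's slot, either way round: its lower edge within 4 mm of the slot floor and centred within 8 mm, upright within 0.18 rad, its faces along the slot within 0.2 rad, at rest and released; flux tin, tape roll and yellow screwdriver within 20 mm of where they were (horizontal distance between panel and slot_floor below 0.008 m and z of panel in the frame of slot_floor below 0.004 m and angle between panel's own z axis and vertical below 0.18 rad and angle between the x axis of panel and the x axis of cradle, either way round below 0.2 rad and linear speed of panel below 0.02 m/s and not (distance of flux_tin from where it was at the start of the episode above 0.02 m) and not (distance of tape_roll from where it was at the start of the episode above 0.02 m) and not (distance of screwdriver_yellow from where it was at the start of the episode above 0.02 m)); the robot touches nothing.
It fails at once if the panel is forced against the hook stand with more than 35 N (contact force between panel and hook_stand above 35 N).
It fails at once if the panel is slammed or jammed into the cradle with more than 50 N (contact force between panel and cradle above 50 N).
It fails at once if the flux tin, tape roll or yellow screwdriver is moved more than 20 mm (distance of any of flux_tin, tape_roll, screwdriver_yellow from where it was at the start of the episode above 0.02 m).
It also fails if it takes over 48 s, if anything falls off the work surface, if the arm or the gripper's body presses on something with over 40 N, if the wrist force passes 120 N, or if a joint passes its speed limit or range.

## Working session

There is one attempt and no reset: what is moved stays moved. The work goes in short steps, Python scripts to look and compute and a tool call to move; the robot and the scene stay as the last step left them, time stands still between calls to the robot, and variables do not carry over. Pictures are saved under pics/ and viewed, at most 10 in all, crops included, and the job is handed in when it is done.

Besides the shell and the picture viewer there is one more tool, called after "Request:" as a command line: name --pt "numbers of a row" for each row, then --argument value for the rest. move_arm: Moves the arm, as the interface text tells. Its arguments: {"type":"object","properties":{"plan":{"type":"array"}},"required":["plan"]}

```bash
mkdir -p pics
cat > h.py <<'E'
import numpy as np, cv2
from workcell import ctrl, eyes, job
def cam(n):
    p=eyes.camera_params(n); R=cv2.Rodrigues(np.array(p['rvec'],float))[0]
    return np.array(p['mtx'],float),float(p['k1']),R,np.array(p['tvec'],float).ravel()
def shot(n):
    c=cam(n); im,d=eyes.capture(n); np.savez('last_%s.npz'%n,im=im,d=d,K=c[0],k=c[1],R=c[2],t=c[3]); return im,d,c
def load(n):
    z=np.load('last_%s.npz'%n); return z['im'],z['d'],(z['K'],float(z['k']),z['R'],z['t'])
def slopes(c,uv):
    K,k,R,t=c
    return cv2.undistortPoints(np.array(uv,float).reshape(-1,1,2),K,np.array([k,0,0,0.])).reshape(-1,2)
def onplane(c,uv,z):
    K,k,R,t=c; s=slopes(c,uv); o=-R.T@t; d=np.c_[s,np.ones(len(s))]@R
    return o+d*((z-o[2])/d[:,2])[:,None]
def bydepth(c,uv,d):
    K,k,R,t=c; uv=np.array(uv).reshape(-1,2); z=d[uv[:,1].astype(int),uv[:,0].astype(int)]
    s=slopes(c,uv); return (np.c_[s,np.ones(len(s))]*z[:,None]-t)@R
def proj(c,P):
    K,k,R,t=c
    return cv2.projectPoints(np.array(P,float).reshape(-1,1,3),R,t,K,np.array([k,0,0,0.]))[0].reshape(-1,2)
def save(im,n): cv2.imwrite('pics/%s.png'%n,im[:,:,::-1])
E
python3 - <<'E'
from h import *
a=shot('scene')[0]; b=shot('side')[0]
save(a,'scene0'); save(b,'side0')
for n in('scene','side'):
    c=cam(n);print(n,-c[2].T@c[3],c[2][2])
o=ctrl.get_obs();print(o['t'],o['ee_pos'],o['tool_rot'],o['ft_force'])
E
```

```text
scene [0.11005855 0.14198471 0.64986646] [ 0.48310721 -0.64725083 -0.5896387 ]
side [ 0.38324331 -1.19180091  0.47161332] [ 0.13651427  0.906382   -0.39979436]
0.1 [0.15734453 0.60431019 0.23254021] [-2.23202315e-04  1.27068976e-01  9.91893487e-01 -8.57575916e-04] [ 0.32743932 -0.15140335  0.25680576]
```

View pics/scene0.png

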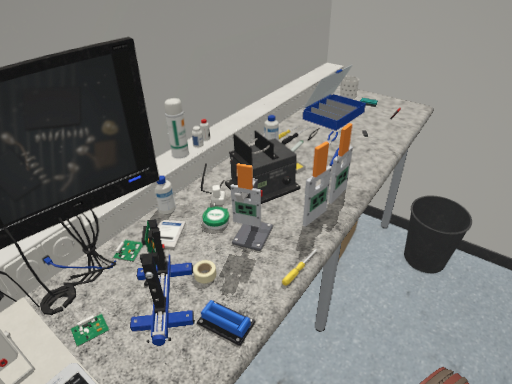

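View pics/side0.png

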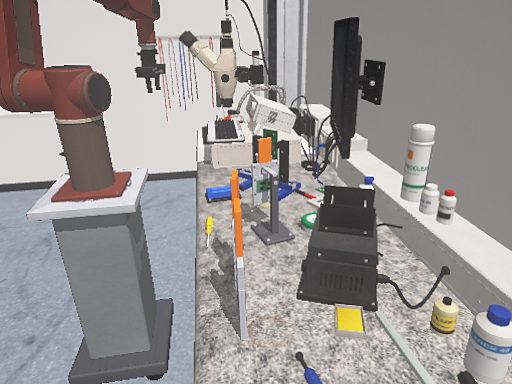

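Run:
```python
from h import *
a=load('scene')[0]; b=load('side')[0]
A=cv2.resize(a[150:260,180:290],(520,520),interpolation=cv2.INTER_CUBIC)
B=cv2.resize(b[115:255,215:315],(372,520),interpolation=cv2.INTER_CUBIC)[:, :280]
save(np.hstack([A,B]),'crop0')
for n,pts in(('scene',[(245,172),(245,185),(235,205),(258,208),(320,160),(345,140),(265,225),(240,240),(225,320),(204,272),(215,217),(298,268)]),('side',[(265,150),(238,220),(275,200),(262,235),(285,235)])):
    im,d,c=load(n)
    for p in pts: print(n,p,im[p[1],p[0]],bydepth(c,[p],d)[0].round(3))
```

```text
scene (245, 172) [152  85  33] [ 0.516 -0.373  0.222]
scene (245, 185) [153  86  33] [ 0.516 -0.372  0.188]
scene (235, 205) [ 81 101  90] [ 0.54  -0.361  0.128]
scene (258, 208) [122 123 123] [ 0.487 -0.379  0.131]
scene (320, 160) [145  81  31] [ 0.426 -0.557  0.191]
scene (345, 140) [144  80  32] [ 0.416 -0.681  0.194]
scene (265, 225) [116 116 119] [ 0.517 -0.451  0.011]
scene (240, 240) [113 113 117] [ 0.537 -0.368  0.011]
scene (225, 320) [ 74 134 218] [ 0.41  -0.154  0.031]
scene (204, 272) [123 115 104] [ 0.548 -0.242  0.   ]
scene (215, 217) [240 238 229] [ 0.637 -0.389  0.025]
scene (298, 268) [211 188  74] [ 0.367 -0.368  0.014]
side (265, 150) [231 129  57] [ 0.518 -0.38   0.211]
side (238, 220) [229 127  56] [ 0.419 -0.718  0.214]
side (275, 200) [ 98  96 102] [ 0.532 -0.43   0.101]
side (262, 235) [106 102 108] [ 0.498 -0.435  0.012]
side (285, 235) [117 114 122] [ 0.554 -0.444  0.011]
```

View pics/crop0.png

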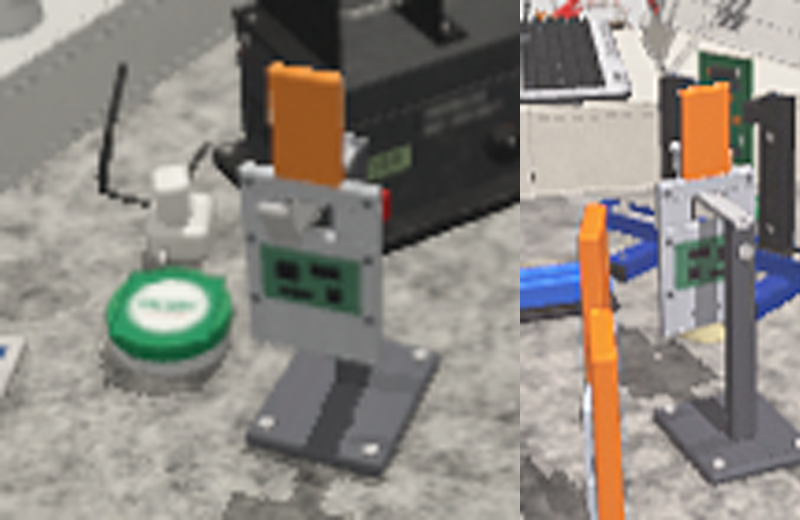

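Run:
```python
from h import *
def cloud(n):
    im,d,c=load(n); v,u=np.mgrid[0:384,0:512]; P=bydepth(c,np.c_[u.ravel(),v.ravel()],d).reshape(384,512,3)
    return im,cv2.cvtColor(im,cv2.COLOR_RGB2HSV),P,d>0
def rect(Q):
    r=cv2.minAreaRect((Q[:,:2]*1000).astype(np.float32)); return np.round(r[0],1),np.round(r[1],1),round(r[2],1),len(Q)
for n in('scene','side'):
    im,h,P,ok=cloud(n); X,Y,Z=P[...,0],P[...,1],P[...,2]
    near=ok&(abs(X-.52)<.12)&(abs(Y+.40)<.09)
    o=near&(h[...,0]>5)&(h[...,0]<20)&(h[...,1]>130)&(Z>.14)
    o=cv2.erode(o.astype(np.uint8),np.ones((3,3)))>0
    Q=P[o]; m=Q.mean(0); w=np.linalg.svd(Q-m)[2]; print(n,'tab',m.round(4),Q.min(0).round(3),Q.max(0).round(3),'n',w[2].round(3),len(Q))
    g=near&(Z>.08)&(Z<.175)&(abs((P-m)@w[2])<.006); Q=P[g]; m=Q.mean(0); w=np.linalg.svd(Q-m)[2]
    print(' panel',m.round(4),w[2].round(3),'yaw n',np.degrees(np.arctan2(w[2][1],w[2][0])).round(1),len(Q),rect(Q))
    b=near&(Z>.006)&(Z<.014); print(' base',rect(P[b]))
    if n=='side':
        p=near&(Z>.03)&(Z<.15)&(Y<-.41); print(' post',P[p].mean(0).round(4),rect(P[p]))
    c=ok&(h[...,0]>100)&(h[...,0]<125)&(h[...,1]>100)&(abs(X-.41)<.08)&(abs(Y+.154)<.08)&(Z>.026)&(Z<.034)
    if c.sum()>20: print(' cradle',rect(P[c]),np.median(Z[c]))
    b=ok&(h[...,2]<70)&(abs(X-.41)<.09)&(abs(Y+.154)<.09)&(Z>.004)&(Z<.012)
    if b.sum()>20: print(' crbase',rect(P[b]))
```

```text
scene tab [ 0.5155 -0.371   0.2147] [ 0.5   -0.377  0.183] [ 0.531 -0.364  0.24 ] n [ 0.292 -0.956 -0.002] 249
 panel [ 0.514  -0.3713  0.126 ] [ 0.306 -0.952 -0.003] yaw n -72.2 812 (array([ 516.3, -370.6]), array([70.5, 10.7]), 18.4, 812)
 base (array([ 566. , -400.4]), array([159.4, 102.1]), 14.7, 728)
 cradle (array([ 417.4, -163.6]), array([96.6, 34.5]), 6.6, 521) 0.029530461420599514
 crbase (array([ 406.1, -144.5]), array([116.7,  54. ]), 31.7, 397)
side tab [ 0.5161 -0.3782  0.2116] [ 0.503 -0.386  0.184] [ 0.529 -0.372  0.238] n [ 0.3   -0.954 -0.007] 223
 panel [ 0.5076 -0.3806  0.1296] [-0.281  0.96  -0.005] yaw n 106.3 642 (array([ 516.8, -378.1]), array([70. , 10.7]), 13.3, 642)
 base (array([ 549.4, -404.1]), array([130.2, 102.1]), 17.0, 595)
 post [ 0.5286 -0.4281  0.0902] (array([ 528.2, -427.9]), array([11.6, 17.9]), 74.2, 358)
 cradle (array([ 406.9, -168.2]), array([73.8, 33.9]), 7.0, 114) 0.029097202107133152
 crbase (array([ 426.7, -168.6]), array([125.6,  49.6]), 16.9, 21)
```

Run:
```python
from h import *
H=np.zeros((20,36))
for n in('scene','side'):
    im,d,c=load(n); v,u=np.mgrid[0:384,0:512]; P=bydepth(c,np.c_[u.ravel(),v.ravel()],d)
    P=P[(d.ravel()>0)&(P[:,2]>.02)&(P[:,2]<.7)&(P[:,0]>.1)&(P[:,1]>-.8)]
    i=((P[:,0]-.1)/.04).astype(int); j=((P[:,1]+.8)/.04).astype(int); k=(i<20)&(j<36)
    np.maximum.at(H,(i[k],j[k]),P[k,2]*1000)
print('y',(np.arange(36)*4-80))
for i in range(20): print(int(10+4*i),' '.join('%3d'%x for x in H[i]))
```

```text
y [-80 -76 -72 -68 -64 -60 -56 -52 -48 -44 -40 -36 -32 -28 -24 -20 -16 -12
  -8  -4   0   4   8  12  16  20  24  28  32  36  40  44  48  52  56  60]
10   0   0   0   0   0   0   0   0   0   0   0   0   0   0   0   0   0   0   0   0 334   0   0   0   0   0   0   0 578 580 581 556 330 517 559 526
14   0   0   0   0   0   0   0   0   0   0   0   0   0   0   0   0   0   0   0   0   0   0   0   0   0   0   0   0   0 574 583 585 587 531 540 376
18   0   0   0   0   0   0   0   0   0   0   0   0   0   0   0   0   0   0   0   0   0   0   0   0   0   0   0   0   0   0   0   0 589 591 594 568
22   0   0   0   0   0   0   0   0   0   0   0   0   0   0   0   0   0   0   0   0   0   0   0   0   0   0   0   0   0   0   0   0   0   0 579 595
26   0   0   0   0   0   0   0   0   0   0   0   0   0   0   0   0   0   0   0   0   0   0   0   0   0   0   0   0   0   0   0   0   0   0 449 441
30   0   0   0   0   0   0   0   0   0   0   0   0   0   0   0   0   0   0   0   0   0   0   0   0   0   0   0   0   0   0   0   0   0   0 473 477
34   0   0   0   0   0   0   0   0   0   0   0   0   0   0   0  33  3
[... 1288 characters left out ...]
  48   0   0   0 495 492   0   0  30  33   0  20  22  98  99 180 181 180 181 181 182 181   0   0 240 235   0 209
74  66  51  36   0   0   0   0  56  36   0  88 171 496 496 496 496 495 490 142 101 123 136 188 199 194 149 139 217   0 138   0   0 231 234 190 207
78 106 109 109 109 109 107 108 108 108 108 112 112 107 454 107 496 496 496 496 494 491 143 171 184 199 212 221 222 173 172  67  65 105 106 106 107
82 108 107 109 109 174 174 168 279 279 109 110 107 107 107 108 332 340 143 140 222 480 492 172 168 169 169 169 169 172 171   0  42  29 107 106 107
86 494 497 506 508 516 523 526 531 539 547 553 559 566 574 580 590 594 541 544 547 550 553 556 558 561 564 565 569 564 574 576 575 579 584 577 592
```

Request:
move_arm --pt "1 0 -33 20 0" --pt "1 0 -33 20 0" --pt "1 0 -33 20 0" --pt "1 0 -33 20 0" --pt "1 0 -33 20 0" --pt "1 21.5 -33.8 0 -0.044" --pt "1 21.5 -33.8 0 -0.044" --pt "1 21.5 -33.8 0 -0.044"

```text
t: 0.77
ee_pos: [0.222, 0.337, 0.3338]
tool_rot: [0.0, 0.192, 0.981, 0.0]
ft_force: [1.3, 0.5, -0.3]
gripper_width: 0.0869
grip_force: 0.0
```

Request:
move_arm --pt "1 21.5 -33.8 0 -0.044" --pt "1 21.5 -33.8 0 -0.044" --pt "1 21.5 -33.8 0 -0.044" --pt "1 21.5 -33.8 0 -0.044" --pt "1 21.5 -33.8 0 -0.044" --pt "1 21.5 -33.8 0 -0.044" --pt "1 21.5 -33.8 0 -0.044" --pt "1 21.5 -33.8 0 -0.044"

```text
t: 1.43
ee_pos: [0.3945, 0.066, 0.3335]
tool_rot: [0.0, 0.362, 0.932, 0.0]
ft_force: [0.4, 1.3, -0.5]
gripper_width: 0.0874
grip_force: 0.0
```

Request:
move_arm --pt "1 21.5 -33.8 0 -0.044" --pt "1 21.5 -33.8 0 -0.044" --pt "1 7.6 -37.4 0 -0.044" --pt "1 7.6 -37.4 0 -0.044" --pt "1 7.6 -37.4 0 -0.044" --pt "1 7.6 -37.4 0 -0.044" --pt "1 7.6 -37.4 0 -0.044" --pt "1 7.6 -37.4 0 -0.044"

```text
t: 2.1
ee_pos: [0.4824, -0.2259, 0.3331]
tool_rot: [-0.0, 0.52, 0.854, 0.0]
ft_force: [1.1, 0.4, 0.9]
gripper_width: 0.087
grip_force: 0.0
```

Request:
move_arm --pt "1 8.4 -37.1 -8 -0.044" --pt "1 8.4 -37.1 -8 -0.044" --pt "1 8.4 -37.1 -8 -0.044" --pt "1 8.4 -37.1 -8 -0.044" --pt "1 0 0 0 0" --pt "1 0 0 0 0"

```text
t: 2.6
ee_pos: [0.5153, -0.3737, 0.2983]
tool_rot: [-0.003, 0.593, 0.805, 0.0]
ft_force: [-0.2, 0.4, -0.2]
gripper_width: 0.0866
grip_force: 0.0
```

Run:
```python
from h import *
a=shot('wrist')[0]; b=shot('side')[0]; 
save(np.hstack([cv2.resize(a,(440,330)),cv2.resize(b[60:260,180:380],(330,330))]),'w1')
c=load('wrist')[2]; print(-c[2].T@c[3],c[2][2]); print(ctrl.get_obs()['ee_pos'])
```

```text
[ 0.49387074 -0.30684941  0.4502053 ] [ 0.0732325  -0.24487731 -0.96678441]
[ 0.51608834 -0.37187862  0.30113386]
```

View pics/w1.png

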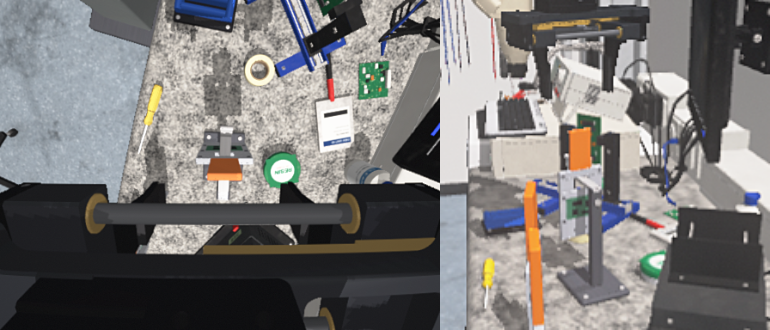

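Run:
```python
from h import *
im,d,c=load('wrist'); h=cv2.cvtColor(im,cv2.COLOR_RGB2HSV); v,u=np.mgrid[0:384,0:512]
P=bydepth(c,np.c_[u.ravel(),v.ravel()],d).reshape(384,512,3); X,Y,Z=[P[...,i] for i in range(3)]
near=(d>0)&(abs(X-.52)<.08)&(abs(Y+.38)<.11)
th=np.radians(107.2); ex=np.array([np.cos(th),np.sin(th)]); ey=np.array([-ex[1],ex[0]])
o=near&(h[...,0]>5)&(h[...,0]<20)&(h[...,1]>130)&(Z>.236)
Q=P[o]; r=cv2.minAreaRect((Q[:,:2]*1000).astype(np.float32)); print('tab top',r,len(Q),np.median(Z[o]))
s=near&(h[...,1]<60)&(Z>.16)&(Z<.195)
Q=P[s]; q=np.c_[(Q[:,:2]-[.528,-.428])@ex,(Q[:,:2]-[.528,-.428])@ey,Q[:,2]]*1000
for a in range(-15,105,8):
    k=(q[:,0]>=a)&(q[:,0]<a+8)&(abs(q[:,1])<40)
    if k.sum()>3: print(a,k.sum(),np.percentile(q[k],[3,50,97],axis=0)[:,1:].round(1).tolist())
    k=k&(q[:,2]>185)
k=q[:,2]>186; print('hi',q[k].mean(0),q[k].min(0),q[k].max(0)) if k.any() else 0
g=near&(Z>.006)&(Z<.014)&(h[...,1]<60); r=cv2.minAreaRect((P[g][:,:2]*1000).astype(np.float32)); print('base',r,g.sum())
```

```text
tab top ((517.3753051757812, -353.3669128417969), (61.39829635620117, 119.55142211914062), 85.08763885498047) 751 0.24125232510038697
-7 45 [[-10.5, 167.1], [-2.8, 168.2], [5.9, 169.1]]
1 107 [[-10.8, 166.7], [-2.8, 168.2], [6.3, 169.4]]
9 90 [[-10.0, 165.6], [-2.8, 168.3], [5.1, 169.5]]
17 84 [[-9.5, 167.2], [-2.8, 168.3], [2.8, 169.6]]
49 198 [[-37.4, 178.8], [-1.6, 180.3], [29.7, 181.8]]
57 374 [[-36.6, 160.8], [-3.8, 170.3], [28.6, 180.4]]
65 93 [[-11.6, 166.9], [-4.9, 168.3], [1.6, 169.5]]
73 102 [[-12.3, 167.0], [-5.9, 168.2], [0.5, 169.5]]
81 64 [[-12.3, 167.6], [-5.9, 174.5], [0.4, 189.1]]
89 111 [[-13.1, 188.1], [-6.6, 190.9], [0.2, 192.9]]
97 20 [[-12.8, 189.1], [-6.6, 190.3], [-0.4, 191.9]]
hi [ 92.61710732  -6.17936982 190.24862931] [ 57.94156541 -13.38566604 186.57568207] [ 97.96531065  12.19267624 194.50964163]
base ((526.0077514648438, -410.83154296875), (78.80401611328125, 98.95362091064453), 14.570928573608398) 541
```

Run:
```python
from h import *
im,d,c=load('wrist'); h=cv2.cvtColor(im,cv2.COLOR_RGB2HSV); v,u=np.mgrid[0:384,0:512]
P=bydepth(c,np.c_[u.ravel(),v.ravel()],d).reshape(384,512,3)
th=np.radians(104.7); ex=np.array([np.cos(th),np.sin(th)]); ey=np.array([-ex[1],ex[0]])
O=np.array([.528,-.428])-.003*ey
q=np.dstack([(P[...,:2]-O)@ex,(P[...,:2]-O)@ey,P[...,2]])*1000
near=(d>0)&(abs(q[...,0]-40)<80)&(abs(q[...,1])<60)
def rep(n,m):
    Q=q[m]; print(n,m.sum(),np.percentile(Q,[1,10,50,90,99],axis=0).round(1).tolist())
gr=h[...,1]<60
rep('posttop',near&gr&(abs(q[...,1])<8)&(abs(q[...,2]-168)<2)&(q[...,0]<30))
rep('tip',near&gr&(abs(q[...,1])<8)&(q[...,2]>185)&(q[...,0]>70))
rep('base',near&gr&(abs(q[...,2]-10)<3))
org=(h[...,0]>5)&(h[...,0]<20)&(h[...,1]>130)
rep('tabtop',near&org&(abs(q[...,2]-240)<5)&(abs(q[...,1])<30))
rep('tabface',near&org&(q[...,2]<230)&(q[...,2]>180)&(abs(q[...,1])<30))
rep('shoulder',near&gr&(abs(q[...,2]-180)<3)&(abs(q[...,1])>19)&(q[...,0]<70))
o=ctrl.get_obs(); print('tcp',(o['ee_pos'][:2]-O)@np.c_[ex,ey]*1000,o['ee_pos'],o['tool_rot'],'O',O,ex)
b=load('scene');
```

```text
posttop 301 [[-2.3, -7.7, 166.7], [0.2, -5.6, 167.5], [10.7, 0.2, 168.3], [22.1, 6.2, 169.0], [24.7, 7.5, 169.7]]
tip 6161 [[78.0, -7.8, 189.6], [80.4, -6.4, 374.1], [81.3, -0.1, 399.1], [87.3, 6.4, 408.9], [94.6, 7.8, 410.7]]
base 520 [[-30.6, -38.0, 7.3], [-14.1, -33.0, 8.7], [53.2, 19.5, 10.0], [63.7, 37.7, 11.5], [66.1, 39.8, 12.8]]
tabtop 388 [[50.4, -15.0, 235.5], [51.6, -12.3, 237.5], [55.2, 0.9, 239.1], [58.1, 14.2, 239.9], [58.7, 17.0, 240.9]]
tabface 451 [[57.4, -14.7, 183.4], [57.6, -11.7, 190.2], [58.2, 0.9, 209.7], [58.7, 13.8, 226.1], [59.0, 16.7, 229.1]]
shoulder 245 [[49.6, -32.9, 177.3], [51.0, -29.9, 178.8], [54.9, 20.3, 180.1], [58.5, 33.0, 181.1], [59.7, 36.1, 182.0]]
tcp [57.30707644  0.28051965] [ 0.51608834 -0.37187862  0.30113386] [-5.95803348e-04  5.91768616e-01  8.06107611e-01  2.64620056e-04] O [ 0.5309018  -0.42723873] [-0.25375794  0.96726775]
```

Request:
move_arm --pt "1 0 -2.8 -20 -0.048" --pt "1 0 0 -30 0" --pt "1 0 0 -25 0" --pt "1 0 0 -12 0" --pt "1 0 0 0 0" --pt "0 0 0 0 0" --pt "0 0 0 0 0" --pt "0 0 0 0 0"

```text
t: 3.37
ee_pos: [0.5173, -0.3758, 0.2174]
tool_rot: [0.002, 0.611, 0.792, -0.0]
ft_force: [-0.4, 0.4, -0.1]
gripper_width: 0.0744
grip_force: 0.0
```

Request:
move_arm --pt "0 0 0 0 0" --pt "0 0 0 0 0" --pt "0 0 0 0 0" --pt "0 0 0 0 0" --pt "0 0 0 0 0"

```text
t: 3.78
ee_pos: [0.5162, -0.3752, 0.2146]
tool_rot: [0.0, 0.611, 0.792, 0.0]
ft_force: [0.3, 0.5, 0.9]
gripper_width: 0.0414
grip_force: 0.0
```

Request:
move_arm --pt "0 0 0 0 0" --pt "0 0 0 0 0" --pt "0 0 0 0 0" --pt "0 0 0 0 0" --pt "0 0 0 3 0" --pt "0 0 0 4 0" --pt "0 0 0 0 0"

```text
t: 4.37
ee_pos: [0.5163, -0.3754, 0.2222]
tool_rot: [0.0, 0.611, 0.792, -0.0]
ft_force: [-0.0, 0.3, -2.0]
gripper_width: 0.0332
grip_force: 29.9
```

Request:
move_arm --pt "0 4.3 -16.4 0 0" --pt "0 4.3 -16.4 0 0" --pt "0 0 0 0 0" --pt "0 0.5 -1.9 0 0" --pt "0 0.5 -1.9 0 0" --pt "0 0 0 0 0"

```text
t: 4.87
ee_pos: [0.5257, -0.4115, 0.2213]
tool_rot: [-0.0, 0.611, 0.792, 0.0]
ft_force: [0.8, 0.5, -1.7]
gripper_width: 0.0335
grip_force: 29.9
```

Request:
move_arm --pt "0 0.5 -1.9 0 0" --pt "0 0.5 -1.9 0 0" --pt "0 0 0 0 0"

```text
t: 5.12
ee_pos: [0.5269, -0.4147, 0.2215]
tool_rot: [-0.001, 0.611, 0.792, 0.001]
ft_force: [-0.4, 3.0, -1.2]
gripper_width: 0.0337
grip_force: 29.9
```

Request:
move_arm --pt "0 0.7 -2.5 0 0" --pt "0 0.7 -2.5 0 0" --pt "0 0.7 -2.5 0 0" --pt "0 0.7 -2.5 -0.4 0" --pt "0 0 0 0 0"

```text
t: 5.53
ee_pos: [0.53, -0.4257, 0.221]
tool_rot: [0.0, 0.611, 0.792, 0.0]
ft_force: [1.7, 5.2, -1.7]
gripper_width: 0.0337
grip_force: 30.0
```

Request:
move_arm --pt "0 0.8 -3 -0.5 0" --pt "0 0.8 -3 -0.6 0" --pt "0 0 0 0 0"

```text
t: 5.78
ee_pos: [0.5314, -0.4318, 0.22]
tool_rot: [0.0, 0.611, 0.792, 0.0]
ft_force: [0.8, 4.4, -1.3]
gripper_width: 0.0333
grip_force: 30.0
```

Request:
move_arm --pt "0 0.8 -3 -0.8 0" --pt "0 0.8 -3 -0.8 0" --pt "0 0.8 -3 -1.1 0" --pt "0 0.8 -3 -1.1 0" --pt "0 0.7 -2.8 -1.3 0" --pt "0 0.7 -2.8 -1.4 0" --pt "0 0 0 0 0"

```text
t: 6.37
ee_pos: [0.5358, -0.4494, 0.2135]
tool_rot: [-0.0, 0.611, 0.792, -0.0]
ft_force: [0.3, 4.1, -0.7]
gripper_width: 0.034
grip_force: 30.0
```

Run:
```python
from h import *
b=shot('side')[0]; a=shot('scene')[0]
save(np.hstack([cv2.resize(a[140:270,180:310],(400,400),interpolation=3),cv2.resize(b[120:250,210:340],(400,400),interpolation=3)]),'t1')
```

```text
(no output)
```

View pics/t1.png

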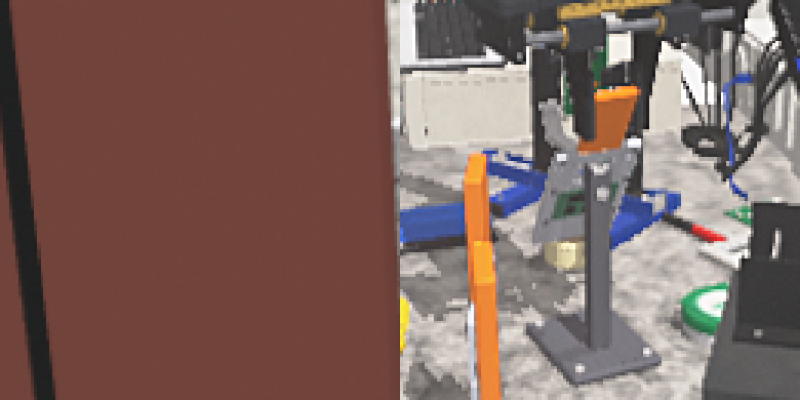

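Request:
move_arm --pt "0 0.7 -2.75 -1.6 0" --pt "0 0.7 -2.75 -1.6 0" --pt "0 0.7 -2.6 -1.8 0" --pt "0 0.7 -2.6 -1.8 0" --pt "0 0.8 -3 -2.3 0" --pt "0 0 0 0 0"

```text
t: 6.97
ee_pos: [0.5393, -0.4635, 0.2039]
tool_rot: [-0.0, 0.611, 0.791, -0.0]
ft_force: [-0.7, 4.2, 0.4]
gripper_width: 0.0337
grip_force: 30.0
```

```bash
cat > tilt.py <<'E'
from h import *
import sys
O=np.array([.5299,-.4234]); th=np.radians(104.7); ex=np.array([np.cos(th),np.sin(th)]); ey=np.array([-ex[1],ex[0]])
im,d,c=shot(sys.argv[1] if len(sys.argv)>1 else 'side')
o=ctrl.get_obs(); g=o['ee_pos']+[0,0,.008]
G=np.r_[(g[:2]-O)@ex,(g[:2]-O)@ey,g[2]]*1000
h=cv2.cvtColor(im,cv2.COLOR_RGB2HSV); v,u=np.mgrid[0:384,0:512]
P=bydepth(c,np.c_[u.ravel(),v.ravel()],d).reshape(384,512,3)
q=np.dstack([(P[...,:2]-O)@ex,(P[...,:2]-O)@ey,P[...,2]])*1000
m=(d>0)&(np.linalg.norm(q-G,axis=2)<165)&(abs(q[...,1]-G[1])<40)&(q[...,2]<G[2]+20)&(q[...,2]>40)&(im.max(2)>70)
Q=q[m]; rng=np.random.default_rng(0); best=None
for _ in range(600):
    a=Q[rng.choice(len(Q),3,replace=False)]; n=np.cross(a[1]-a[0],a[2]-a[0]); l=np.linalg.norm(n)
    if l<300: continue
    n/=l
    if abs(n[1])>.15 : continue
    k=abs((Q-a[0])@n)<1.5
    if best is None or k.sum()>best.sum(): best=k
Q=Q[best]; c0=Q.mean(0); n=np.linalg.svd(Q-c0,full_matrices=False)[2][2]; n*=np.sign(n[0])
# panel z axis in xz plane, tilt, centreplane position relative to G
T=np.degrees(np.arctan2(n[2],n[0])); s=np.radians(T); z=np.array([-np.sin(s),0,np.cos(s)]); zz=(Q-G)@z
print('t',o['t'],'G',G.round(1),'n',n.round(3),'tilt',T.round(1),'pts',len(Q),'face offset from G',((c0-G)@n).round(1),'z range rel G',np.percentile(zz,[0,1,99,100]).round(1),'y',np.percentile(Q[:,1],[1,99]).round(1),'F',np.round(o['ft_force'],1))
E
python3 tilt.py
```

```text
t 7.0167 G [-41.    1.  212.1] n [ 0.736 -0.002  0.677] tilt 42.6 pts 486 face offset from G -3.5 z range rel G [-151.3 -149.1   14.6   16. ] y [-32.7  35.7] F [-0.3  3.5 -0.3]
```

```bash
cat > path.py <<'E'
import numpy as np, heapq
def seg(a,b,w,n=40):
    a,b=np.array(a,float),np.array(b,float); u=(b-a)/np.linalg.norm(b-a); v=np.array([-u[1],u[0]])*w/2
    t=np.linspace(0,1,n)[:,None]
    return np.vstack([a+v+(b-a)*t,a-v+(b-a)*t, a+np.linspace(-1,1,7)[:,None]*v, b+np.linspace(-1,1,7)[:,None]*v])
def hook(bl):
    bend=np.array([80,165.]);u=np.array([np.cos(np.radians(65)),np.sin(np.radians(65))]);tip=bend+26*u
    bd=np.array([-np.cos(np.radians(25)),-np.sin(np.radians(25))])
    post=seg([0,0],[0,168],14,120); post=post[post[:,1]>50]
    return np.vstack([seg([0,165],bend,6,160),seg(bend,tip,6,60),seg(tip,tip+bl*bd,4,30),post])
def clear(h,th,hole):
    s=np.radians(th); X=np.array([np.cos(s),np.sin(s)]);Z=np.array([-np.sin(s),np.cos(s)])
    r=h-np.asarray(hole); px=r@X; pz=r@Z
    def sd(lo,hi):
        dx=np.abs(px)-4; dz=np.maximum(lo-pz,pz-hi)
        return np.where((dx<0)&(dz<0),np.maximum(dx,dz),np.hypot(np.maximum(dx,0),np.maximum(dz,0)))
    return min(sd(10,81).min(),sd(-86,-10).min())
if __name__=='__main__':
    for bl in(8,11):
        h=hook(bl)
        print(bl,[(p,round(clear(h,*p),2)) for p in[(0,(73,168)),(20,(80.5,170.5)),(42,(83.5,176.5)),(42,(89,184)),(42,(96,189.5)),(42,(104,191))]])
    h=hook(8)
    for th in(40,42.5,45):
        xs=np.arange(2,112,.5);zs=np.arange(158,200,.5)
        C=np.array([[clear(h,th,(x,z)) for z in zs] for x in xs])
        s=(np.abs(xs-20).argmin(),np.abs(zs-165).argmin()); g=(len(xs)-2,np.abs(zs-191).argmin())
        D={s:0};par={};pq=[(0,s)]
        while pq:
            d,i=heapq.heappop(pq)
            if i==g: break
            if d>D[i]: continue
            for dx in(-1,0,1):
                for dz in(-1,0,1):
                    j=(i[0]+dx,i[1]+dz)
                    if not(0<=j[0]<len(xs) and 0<=j[1]<len(zs)) or C[j]<=0.05: continue
                    nd=d+np.hypot(dx,dz)*(.3+1/C[j]**2)
                    if nd<D.get(j,1e9): D[j]=nd;par[j]=i;heapq.heappush(pq,(nd,j))
        if g in par:
            p=[g]
            while p[-1]!=s:p.append(par[p[-1]])
            p=p[::-1]; print(th,'min clear',min(C[i] for i in p).round(2)); print([(xs[i[0]],zs[i[1]],C[i].round(1)) for i in p if xs[i[0]]>60][::5])
        else: print(th,'none')
E
python3 path.py
```

```text
8 [((0, (73, 168)), np.float64(4.0)), ((20, (80.5, 170.5)), np.float64(2.18)), ((42, (83.5, 176.5)), np.float64(2.96)), ((42, (89, 184)), np.float64(3.69)), ((42, (96, 189.5)), np.float64(4.83)), ((42, (104, 191)), np.float64(6.82))]
11 [((0, (73, 168)), np.float64(3.17)), ((20, (80.5, 170.5)), np.float64(0.9)), ((42, (83.5, 176.5)), np.float64(0.92)), ((42, (89, 184)), np.float64(3.1)), ((42, (96, 189.5)), np.float64(4.83)), ((42, (104, 191)), np.float64(6.82))]
40 min clear 2.09
[(np.float64(60.5), np.float64(165.0), np.float64(2.1)), (np.float64(63.0), np.float64(165.0), np.float64(2.1)), (np.float64(65.5), np.float64(165.0), np.float64(2.1)), (np.float64(68.0), np.float64(165.0), np.float64(2.1)), (np.float64(70.5), np.float64(165.0), np.float64(2.1)), (np.float64(73.0), np.float64(165.5), np.float64(2.6)), (np.float64(75.5), np.float64(166.5), np.float64(3.2)), (np.float64(78.0), np.float64(167.5), np.float64(4.1)), (np.float64(80.5), np.float64(170.0), np.float64(3.8)), (np.float64(83.0), np.float64(172.5), np.float64(3.9)), (np.float64(83.5), np.float64(175.0), np.float64(3.3)
[... 2608 characters left out ...]
.5), np.float64(3.8)), (np.float64(84.0), np.float64(178.0), np.float64(3.2)), (np.float64(85.5), np.float64(180.5), np.float64(3.5)), (np.float64(87.5), np.float64(183.0), np.float64(3.9)), (np.float64(90.0), np.float64(185.5), np.float64(3.9)), (np.float64(92.5), np.float64(188.0), np.float64(4.9)), (np.float64(95.0), np.float64(190.5), np.float64(5.8)), (np.float64(97.5), np.float64(191.0), np.float64(5.5)), (np.float64(100.0), np.float64(191.0), np.float64(4.9)), (np.float64(102.5), np.float64(191.0), np.float64(5.5)), (np.float64(105.0), np.float64(191.0), np.float64(6.9)), (np.float64(107.5), np.float64(191.0), np.float64(8.7)), (np.float64(110.0), np.float64(191.0), np.float64(10.2))]
```

Request:
move_arm --pt "0 -1.3 4.8 0.5 0" --pt "0 -3.8 14.5 0 0" --pt "0 -3.8 14.5 0 0" --pt "0 -3.8 14.5 0 0" --pt "0 -2.6 9.7 0 0" --pt "0 0 0 0 0"

```text
t: 7.52
ee_pos: [0.5238, -0.4036, 0.205]
tool_rot: [0.0, 0.611, 0.792, -0.0]
ft_force: [-0.6, -0.2, -2.5]
gripper_width: 0.0335
grip_force: 30.0
```

```bash
python3 tilt.py
```

```text
t 7.5667 G [ 19.6   0.9 213.2] n [0.752 0.003 0.66 ] tilt 41.3 pts 514 face offset from G -2.6 z range rel G [-152.8 -150.8   14.5   16. ] y [-32.9  35.9] F [ 0.1 -0.5 -3.1]
```

Request:
move_arm --pt "0 -1.2 4.6 0.5 0" --pt "0 -1.2 4.6 0.5 0" --pt "0 -1 3.9 1.5 0" --pt "0 -1.1 4.4 3.5 0" --pt "0 0 0 0 0"

```text
t: 7.98
ee_pos: [0.5198, -0.387, 0.2118]
tool_rot: [0.0, 0.611, 0.792, 0.0]
ft_force: [0.7, -0.7, -1.8]
gripper_width: 0.0333
grip_force: 30.0
```

Request:
move_arm --pt "0 -0.6 2.4 3 0" --pt "0 -0.2 0.9 4.5 0" --pt "0 0 0 0 0"

```text
t: 8.23
ee_pos: [0.5193, -0.3844, 0.2199]
tool_rot: [0.001, 0.611, 0.792, -0.0]
ft_force: [-0.1, -0.1, -1.7]
gripper_width: 0.0335
grip_force: 30.0
```

```bash
python3 tilt.py
```

```text
t 8.2833 G [ 40.4   0.4 227.5] n [ 0.752 -0.001  0.659] tilt 41.2 pts 521 face offset from G -3.0 z range rel G [-151.8 -148.7   14.9   16.9] y [-33.1  35.7] F [ 1.2 -0.8 -2.7]
```

Request:
move_arm --pt "0 -0.6 2.4 2.4 0" --pt "0 -0.6 2.4 2.4 0" --pt "0 -1.2 4.8 4.5 0" --pt "0 0 0 0 0"

```text
t: 8.62
ee_pos: [0.5167, -0.3739, 0.2289]
tool_rot: [0.0, 0.611, 0.792, 0.0]
ft_force: [0.3, -0.2, -1.4]
gripper_width: 0.0337
grip_force: 30.0
```

Request:
move_arm --pt "0 -1.2 4.8 3 0" --pt "0 -1.5 5.8 0.5 0" --pt "0 -1.5 5.8 0 0" --pt "0 -1.5 5.8 0 0" --pt "0 0 0 0 0"

```text
t: 9.03
ee_pos: [0.5105, -0.3508, 0.2311]
tool_rot: [-0.0, 0.611, 0.792, 0.0]
ft_force: [0.1, 0.2, -2.2]
gripper_width: 0.0334
grip_force: 30.0
```

```bash
python3 tilt.py
```

```text
t 9.0833 G [ 74.5   0.4 239.2] n [0.751 0.004 0.66 ] tilt 41.3 pts 493 face offset from G -2.8 z range rel G [-153.1 -150.9   13.9   14.9] y [-32.8  35.4] F [-0.5 -0.2 -3.9]
```

Request:
move_arm --pt "0 -5 19 5 0" --pt "0 -9.6 36.7 5 0" --pt "0 -9.6 36.7 0 0" --pt "0 -28 4 0 -0.071" --pt "0 -28 0 0 -0.07" --pt "0 0 0 0 0" --pt "0 0 0 0 0" --pt "0 0 0 0 0"

```text
t: 9.75
ee_pos: [0.4311, -0.2564, 0.2418]
tool_rot: [0.001, 0.665, 0.747, 0.0]
ft_force: [1.0, 0.1, -1.8]
gripper_width: 0.0335
grip_force: 30.0
```

```bash
cat > cr.py <<'E'
from h import *
def cradle(n,new=True):
    im,d,c=shot(n) if new else load(n); h=cv2.cvtColor(im,cv2.COLOR_RGB2HSV); v,u=np.mgrid[0:384,0:512]
    P=bydepth(c,np.c_[u.ravel(),v.ravel()],d).reshape(384,512,3)
    m=(d>0)&(h[...,0]>100)&(h[...,0]<125)&(h[...,1]>100)&(abs(P[...,0]-.417)<.07)&(abs(P[...,1]+.165)<.05)&(P[...,2]>.027)&(P[...,2]<.033)
    if m.sum()<30: print(n,'few',m.sum()); return
    # rays on the plane z=.03 (calibration) as a check of depth
    for Q in(P[m],onplane(c,np.c_[u[m],v[m]],.03)):
        r=cv2.minAreaRect((Q[:,:2]*1000).astype(np.float32)); print(n,m.sum(),np.round(r[0],1),np.round(r[1],1),round(r[2],2))
cradle('scene'); cradle('wrist')
E
python3 cr.py
python3 - <<'E'
from h import *
save(np.hstack([cv2.resize(load('scene')[0],(400,300)),cv2.resize(load('wrist')[0],(400,300))]),'c1')
o=ctrl.get_obs();print(o['ee_pos'],o['tool_rot'],o['qpos'])
E
```

```text
scene 465 [ 417.5 -164.1] [96.6 35.8] 7.3
scene 465 [ 416.5 -162.9] [96.9 35.5] 7.39
wrist few 1
[ 0.43129591 -0.25637962  0.24151969] [4.19708809e-04 6.65155067e-01 7.46705129e-01 1.02723384e-04] [-6.93741330e-01 -8.42751456e-02  1.83214473e+00  1.79663111e-04
  1.39287716e+00 -8.09166278e-01]
```

View pics/c1.png

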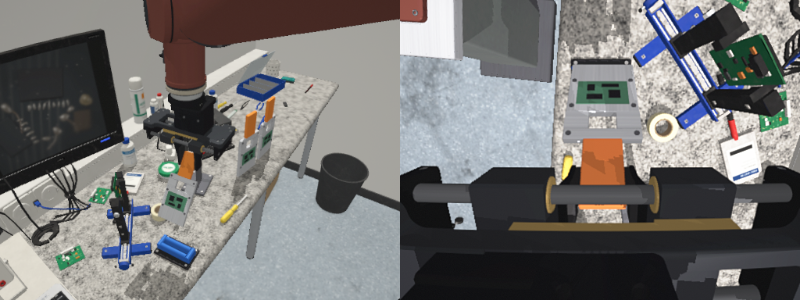

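Request:
move_arm --pt "0 1.8 -33 0 0.012" --pt "0 0 0 -35 0" --pt "0 0 0 -35 0" --pt "0 0 0 -25 0" --pt "0 0 0 -15 0" --pt "0 0 0 0 0"

```text
t: 10.35
ee_pos: [0.4305, -0.2871, 0.1266]
tool_rot: [-0.004, 0.661, 0.751, 0.0]
ft_force: [-1.1, 1.1, -1.8]
gripper_width: 0.0333
grip_force: 30.0
```

```bash
sed -i 's/^O=.*/O=np.array([.417,-.1635]); th=np.radians(97.3); ex=np.array([np.cos(th),np.sin(th)]); ey=np.array([-ex[1],ex[0]])/; s/>40)&(im/>12)\&(im/' tilt.py && python3 tilt.py
python3 - <<'E'
from h import *
im=load('side')[0]; p=proj(load('side')[2],[[.43,-.25,.08]])[0].astype(int)
print(p)
E
```

```text
t 10.4 G [-125.4    1.4  137. ] n [0.759 0.003 0.651] tilt 40.7 pts 334 face offset from G -3.8 z range rel G [-153.7 -151.7   13.2   14.9] y [-17.   37.8] F [ 0.2 -0.  -1.5]
[227 182]
```

Request:
move_arm --pt "0 0 0 -5 0" --pt "0 -0.5 3.5 0 0" --pt "0 -0.4 3 0 0" --pt "0 0 0 0 0"

```text
t: 10.73
ee_pos: [0.4321, -0.2823, 0.1274]
tool_rot: [0.001, 0.661, 0.751, 0.0]
ft_force: [0.4, 0.3, -1.5]
gripper_width: 0.0333
grip_force: 30.0
```

Request:
move_arm --pt "0 -0.7 5.7 4.7 0" --pt "0 -0.7 5.7 4.7 0" --pt "0 0 0 0 0"

```text
t: 10.98
ee_pos: [0.4306, -0.2706, 0.1373]
tool_rot: [0.001, 0.661, 0.751, -0.0]
ft_force: [0.6, -1.7, -2.2]
gripper_width: 0.0334
grip_force: 30.0
```

```bash
python3 tilt.py
```

```text
t 11.0333 G [-108.3    0.2  145. ] n [ 0.825 -0.018  0.565] tilt 34.4 pts 393 face offset from G -2.4 z range rel G [-158.7 -151.5   16.1   17.1] y [-16.9  34.8] F [ 0.1 -0.7 -2.3]
```

Request:
move_arm --pt "0 -0.7 5.45 2.7 0" --pt "0 -0.7 5.45 2.7 0" --pt "0 -0.75 5.75 3.1 0" --pt "0 -0.75 5.75 3.1 0" --pt "0 -0.75 5.95 2.7 0" --pt "0 -0.75 5.95 2.7 0" --pt "0 0 0 0 0"

```text
t: 11.62
ee_pos: [0.4256, -0.2355, 0.1531]
tool_rot: [0.0, 0.66, 0.751, 0.0]
ft_force: [1.1, -2.0, -2.0]
gripper_width: 0.0333
grip_force: 30.0
```

Request:
move_arm --pt "0 -0.8 6.2 2.1 0" --pt "0 -0.8 6.2 2.1 0" --pt "0 -0.8 6.4 1.6 0" --pt "0 -0.8 6.4 1.6 0" --pt "0 0 0 0 0"

```text
t: 12.03
ee_pos: [0.4222, -0.2101, 0.16]
tool_rot: [-0.0, 0.66, 0.751, 0.0]
ft_force: [0.2, -1.7, -3.7]
gripper_width: 0.0333
grip_force: 30.0
```

```bash
python3 tilt.py
```

```text
t 12.0833 G [-47.4   0.8 168. ] n [ 0.989 -0.009  0.148] tilt 8.5 pts 505 face offset from G -0.5 z range rel G [-149.6 -148.    15.7   17.7] y [-30.6  35.5] F [-0.4 -1.4 -2.5]
```

Request:
move_arm --pt "0 -0.8 6.2 1 0" --pt "0 -0.8 6.2 0.7 0" --pt "0 -0.8 6.2 0.4 0" --pt "0 -0.8 6.2 0 0" --pt "0 0 0 0 0"

```text
t: 12.5
ee_pos: [0.4191, -0.1856, 0.1622]
tool_rot: [-0.0, 0.661, 0.751, 0.0]
ft_force: [0.9, -0.9, -2.2]
gripper_width: 0.0334
grip_force: 30.0
```

```bash
python3 tilt.py; python3 tilt.py scene
```

```text
t 12.55 G [-22.7   0.7 170.2] n [ 1.    -0.02  -0.022] tilt -1.2 pts 487 face offset from G -0.9 z range rel G [-148.1 -147.    15.3   18. ] y [-31.4  35. ] F [-0.  -1.7 -1.8]
t 12.6 G [-22.9   0.7 170.2] n [ 1.    -0.009 -0.014] tilt -0.8 pts 1111 face offset from G 7.0 z range rel G [-145.  -143.    14.4   17.3] y [-34.3  34.7] F [ 0.3 -0.8 -0.9]
```

Request:
move_arm --pt "0 0.1 -1 5 0" --pt "0 0 0 15 0.01" --pt "0 -1.0 11 0 0" --pt "0 -1.0 10.4 0 0" --pt "0 0 0 0 0"

```text
t: 13.02
ee_pos: [0.4166, -0.1639, 0.1814]
tool_rot: [-0.001, 0.657, 0.754, 0.0]
ft_force: [0.3, 1.4, -2.5]
gripper_width: 0.0337
grip_force: 30.0
```

```bash
python3 tilt.py; python3 tilt.py scene;  python3 - <<'E'
from h import *
from cr import cradle
b=load('side')[0]; a=load('scene')[0]
save(np.hstack([cv2.resize(a[190:350,140:300],(400,400),interpolation=3),cv2.resize(b[110:240,180:310],(400,400),interpolation=3)]),'d1')
E
```

```text
t 13.0667 G [ -1.1   0.5 189.3] n [ 1.    -0.013 -0.006] tilt -0.4 pts 519 face offset from G 0.1 z range rel G [-157.8 -147.7   15.5   17.7] y [-31.8  35.5] F [ 0.2 -0.8 -2.5]
t 13.1167 G [ -1.7   0.4 189.3] n [ 1.     0.006 -0.003] tilt -0.2 pts 1227 face offset from G 7.4 z range rel G [-161.3 -158.3   13.6   17.1] y [-34.6  34.7] F [-0.2  0.9 -2.6]
scene 321 [ 417.6 -163.9] [96.8 34.3] 7.18
scene 321 [ 416.6 -163.3] [96.8 35. ] 7.28
wrist 989 [ 417.1 -165.3] [96.4 34.1] 6.45
wrist 989 [ 417.  -164.8] [95.6 33.7] 6.43
```

View pics/d1.png

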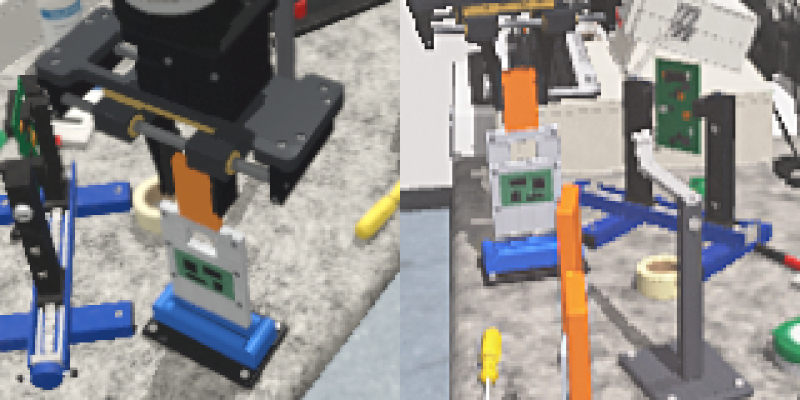

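Request:
move_arm --pt "0 0.2 -1.2 0 0" --pt "0 0 0 -8 0" --pt "0 0 0 -5 0" --pt "0 0 0 -3 0" --pt "0 0 0 0 0"

```text
t: 13.63
ee_pos: [0.4167, -0.1671, 0.1647]
tool_rot: [-0.001, 0.657, 0.754, -0.0]
ft_force: [-0.6, 0.7, -2.9]
gripper_width: 0.0334
grip_force: 30.0
```

Request:
move_arm --pt "0 0 0 -3 0" --pt "0 0 0 -3 0" --pt "0 0 0 0 0"

```text
t: 13.88
ee_pos: [0.4172, -0.1673, 0.1595]
tool_rot: [-0.0, 0.657, 0.754, -0.0]
ft_force: [-0.1, 0.0, -2.9]
gripper_width: 0.0336
grip_force: 30.0
```

Request:
move_arm --pt "0 0 0 -3 0" --pt "0 0 0 -3 0" --pt "0 0 0 0 0"

```text
t: 14.13
ee_pos: [0.4172, -0.1673, 0.1535]
tool_rot: [-0.0, 0.657, 0.754, -0.0]
ft_force: [-0.8, 0.0, -2.0]
gripper_width: 0.0337
grip_force: 30.0
```

Request:
move_arm --pt "0 0 0 -1.5 0" --pt "0 0 0 -1.5 0" --pt "0 0 0 0 0"

```text
t: 14.38
ee_pos: [0.4176, -0.1676, 0.1512]
tool_rot: [0.0, 0.657, 0.754, 0.0]
ft_force: [-0.3, -0.4, -2.2]
gripper_width: 0.0338
grip_force: 30.0
```

Request:
move_arm --pt "0 0 0 -1.5 0" --pt "0 0 0 0 0"

```text
t: 14.55
ee_pos: [0.4181, -0.1681, 0.151]
tool_rot: [0.001, 0.657, 0.754, -0.0]
ft_force: [-1.3, 0.7, 6.4]
gripper_width: 0.0334
grip_force: 30.0
```

Request:
move_arm --pt "0 0 0 -1 0" --pt "0 0 0 0 0"

```text
t: 14.72
ee_pos: [0.4183, -0.1684, 0.1509]
tool_rot: [0.001, 0.657, 0.754, -0.0]
ft_force: [-3.3, 0.9, 12.1]
gripper_width: 0.0337
grip_force: 30.0
```

Request:
move_arm --pt "0 0 0 -1 0" --pt "0 0 0 0 0"

```text
t: 14.88
ee_pos: [0.4186, -0.1689, 0.1509]
tool_rot: [0.002, 0.657, 0.754, -0.0]
ft_force: [-4.5, 1.8, 17.2]
gripper_width: 0.0338
grip_force: 30.0
```

Request:
move_arm --pt "0 0 0 2.5 0" --pt "0 0 0 0 0"

```text
t: 15.05
ee_pos: [0.418, -0.1678, 0.1509]
tool_rot: [0.001, 0.657, 0.754, 0.0]
ft_force: [0.7, 1.5, 8.1]
gripper_width: 0.0338
grip_force: 30.0
```

```bash
python3 - <<'E'
from h import *
o=ctrl.get_obs(); print(o['t'],o['ee_pos'],o['ft_force'])
for n in('scene','side'):
    im,d,c=shot(n); h=cv2.cvtColor(im,cv2.COLOR_RGB2HSV); v,u=np.mgrid[0:384,0:512]
    P=bydepth(c,np.c_[u.ravel(),v.ravel()],d).reshape(384,512,3)
    m=(d>0)&(h[...,0]>5)&(h[...,0]<20)&(h[...,1]>130)&(abs(P[...,0]-.417)<.04)&(abs(P[...,1]+.165)<.03)
    Z=P[m][:,2]; print(n,m.sum(),'tab z',np.percentile(Z,[1,99,100]).round(4))
E
python3 tilt.py scene
```

```text
15.05 [ 0.41802226 -0.16776221  0.15091166] [0.67213673 1.53996068 8.07185562]
scene 305 tab z [0.1176 0.1756 0.2239]
side 253 tab z [0.117  0.2408 0.2414]
t 15.2 G [ -4.5  -0.6 158.9] n [1.    0.003 0.001] tilt 0.1 pts 1003 face offset from G 6.7 z range rel G [-136.6 -134.5   13.2   16.8] y [-35.1  33.7] F [-0.3  0.2  5.6]
```

Request:
move_arm --pt "0 0 0 0.8 0" --pt "0 0 0 0 0" --pt "1 0 0 0 0" --pt "1 0 0 0 0" --pt "1 0 0 0 0" --pt "1 0 0 0 0" --pt "1 0 0 0 0" --pt "1 0 0 0 0"

```text
t: 15.87
ee_pos: [0.4174, -0.1674, 0.1508]
tool_rot: [-0.0, 0.657, 0.754, -0.0]
ft_force: [-0.4, -0.4, -0.1]
gripper_width: 0.0657
grip_force: 0.0
```

Request:
move_arm --pt "1 0 0 0 0" --pt "1 0 0 0 0" --pt "1 0 0 15 0" --pt "1 0 0 35 0" --pt "1 0 0 35 0" --pt "1 0 0 35 0" --pt "1 0 0 30 0" --pt "1 0 0 0 0"

```text
t: 16.53
ee_pos: [0.4201, -0.1691, 0.3084]
tool_rot: [0.006, 0.657, 0.754, 0.001]
ft_force: [0.8, 0.4, 0.2]
gripper_width: 0.0871
grip_force: 0.0
```

Run:
```python
from h import *
b=shot('side')[0]; a=shot('scene')[0]
save(np.hstack([cv2.resize(a[150:350,140:340],(400,400),interpolation=3),cv2.resize(b[90:260,180:350],(400,400),interpolation=3)]),'e1')
```

```text
(no output)
```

View pics/e1.png

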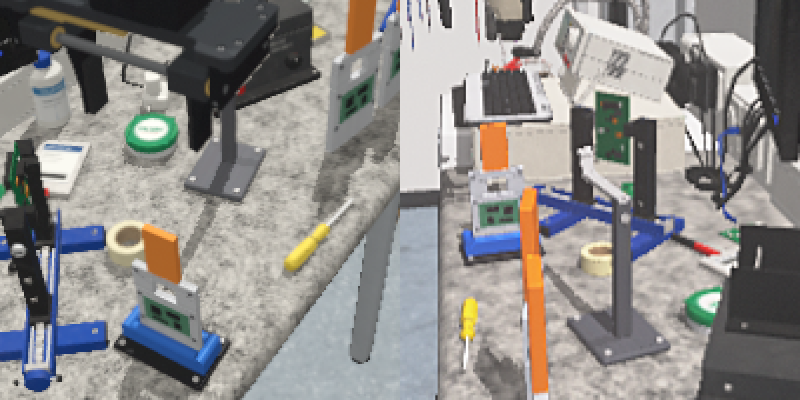

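The panel stands upright in the cradle (left crop, about (165,290)), the hook is empty, and the gripper is clear. The bystanders are where they were.

```bash
python3 -c "
from workcell import job; print(job.job_done())"
```

```text
the job is handed in; nothing more can be done
None
```

The job is handed in: the panel is off the hook and stands upright, fully home and released in the cradle, with the tin, tape roll and screwdriver where they were; I gripped the tab across its 34 mm width, not the 8 mm you asked for, because the moves can't tilt the tool, so I tilted the panel against the post and righted it against the cradle frame.

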